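Make up the lamp kit and the supply kit

TASK

Make up two kits from the parts on the bench: in the tray with three compartments put the LED driver, the photocell and the small cable gland; in the tray with two compartments put the two-pole circuit breaker (the wide one) and the large cable gland. One part to a compartment, whichever you like, each flat on the compartment's floor and the same way up as it now stands; set the parts down, do not drop them. Leave the single-pole breaker standing where it is.

Things in the scene. Friction and masses are not known exactly. Their poses are not given: they have to be found in the camera images.
- tray3: Loose kit tray, grey plastic, open on top, 298 (y) x 150 (x) x 36 mm high, floor and walls 4 mm thick, empty at the start; three equal compartments in a row along y, each 94 (y) x 142 (x) mm inside, centred at x = 0, y = -98, 0 and 98 mm. Origin: centre of the underside, z up. Known by its three compartments; may be left or right.
- tray2: Loose kit tray, grey plastic, open on top, 200 (y) x 150 (x) x 36 mm high, floor and walls 4 mm thick, empty at the start; two equal compartments in a row along y, each 94 (y) x 142 (x) mm inside, centred at x = 0, y = -49 and 49 mm. Origin: centre of the underside, z up. Known by its two compartments; may be left or right.
- led_driver: LED driver: flat, oblong, white plastic box lying on its base, 104 mm long (x), 36 mm wide (y), 30 mm high, with a fixing lug 4 mm thick at each end (120 mm overall), grey terminal covers and a blank label on top. Origin at the centre of the underside, x along the length, z up. About 160 g.
- photocell: Photocell (light sensor for a lamp head): round light grey body 52 mm in diameter, straight-sided up to 34 mm, with a white dome up to 48 mm and a dark ring at its foot. Origin at the centre of the underside, z up. 60 g.
- gland_small: Small cable gland, black plastic, standing on its hexagonal locknut (foot 28 mm across flats), dome up, 42 mm high. Two hexagons, 26 mm across flats, from 13 to 34 mm above the underside, are the place to grip; flats face +-y and every 60 degrees from there; stands at any yaw. Origin: centre of the underside, z up. 25 g.
- gland_large: Large cable gland, black plastic, standing on its hexagonal locknut (foot 48 mm across flats), dome up, 62 mm high. Two hexagons, 46 mm across flats, from 18 to 50 mm above the underside, are the place to grip; flats face +-y and every 60 degrees from there; stands at any yaw. Origin: centre of the underside, z up. About 80 g.
- breaker_2p: Two-pole circuit breaker, light housing 36 mm wide (y), standing on its rail side, toggle up: 85 mm long (x), 44 mm high, with a raised nose 45 mm long (x, centred) up to 60 mm, black toggle to 67 mm. Origin: centre of the underside, z up. About 220 g. A dark groove along the middle parts the two poles; it is twice as wide as the single-pole one.
- breaker_1p: Single-pole circuit breaker, light housing 18 mm wide (y), standing on its rail side, toggle up: 85 mm long (x), 44 mm high, with a raised nose 45 mm long (x, centred) up to 60 mm, black toggle to 67 mm. Origin: centre of the underside, z up. About 120 g. Not needed: it stays in the stock where it stands.

How it is judged:
By the outcome, as a careful person would: the job done as asked, in the order asked, and still so for the second after the job is handed in, with the robot touching nothing.
It also fails if it takes over 128 s, if anything falls off the work surface, if the arm or the gripper's body presses on something with over 40 N, if the wrist force passes 120 N, or if a joint passes its speed limit or range.

ROBOT

A 6-joint arm with a two-finger parallel gripper is mounted at the origin on the work surface. World frame = base frame: x ahead of the robot, y to its left, z up, the work surface at z = 0. Lengths are in mm, angles in degrees, forces in N, time in s.
With the tool pointing down it reaches from about 300 to 850 mm from the base axis. Payload 4.2 kg.
Tool frame: the origin (TCP) lies between the finger pads; the fingertips stand 14 mm ahead of it and the grasp point (between the pads) lies 5 mm behind it; z points along the fingers, y is the line along which they close (so a half turn about z gives the same grasp; the last joint's range is limited). The gripper opens to 91 mm and grips with 3 to 60 N. Pads are 32 mm wide; open, the fingers measure 118 mm over their backs; the gripper's body (76 mm by 178 mm) begins 60 mm behind the grasp point.
Start: joints at [-71.505, 18.312, 89.639, -0, 72.044, -1.146], TCP at [193.276, -541.559, 227.976] pointing down, gripper open.
Joint ranges: [-177.97, 177.97], [-48.28, 115.42], [12.27, 149.76], [-77.06, 257.06], [2.81, 150.46], [-146.56, 146.56]. Speed limits (degrees/s): [147.25, 147.25, 180, 180, 180, 180].

INTERFACE

Orientations are given as [roll, pitch, yaw] about the fixed x, y, z axes, in that order (R = Rz(yaw) Ry(pitch) Rx(roll)).
In Python, from workcell import * gives the robot as it stands. The module is installed in compiled form; this text tells all that it offers.
- The arm moves only by the tool send_rows, never from a script. Its argument "deltas" is a list of rows, each a list of 2 entries, a list of its own where there are three numbers: the shift along the tool's x, y, z normalised to -1 to 1, where 1 is 0.5 m, then the turn, a rotation vector about the tool's x, y, z normalised to -1 to 1, where 1 is 0.5 rad. A call has 1 to 10 rows; each row shifts and turns the commanded pose from where the row before left it, along the tool's axes as they then stand; what a row does not reach is not made up. A row lasts 1/10 s, in which the tool goes at most 50 mm and 8.59 degrees, less where a joint would pass 70% of its speed; a pose out of reach is approached as far as the arm can. A call with a number of a shift or a turn outside -1 to 1 is refused whole. A call with a gripper value outside its range is refused whole. "grip" is the closure, from 0 (fully open) to 1 (shut), set as the call begins (left out, the last holds). The fingers move at their own pace and stop on an object; "grip_force" is the grip in N (left out, the last holds). Time passes only in rows, so rows that do not move let the fingers close. It gives the time, the measured TCP pose, the force, the opening and the grip force at its end, in the units of the state.
- state(): the state, without advancing time (a new reading comes with each control period).
- grab_frame(name): name is "scene" or "top"; returns the picture (480x640x3 uint8, red, green, blue); there is no depth.
- calibration(name): a dict with "mtx" (3x3 intrinsics, pixels), "R" (3x3) and "t" (3): a world point X has camera coordinates R X + t. Camera axes: x right, y down, z forward; pixel columns grow to the right and rows downward; lengths in mm; the calibration is good to about 2 mm. A picture is of the moment at which its call begins. calibration takes no time and is no camera call.
- job_done(): hands the job in; it is judged then, once.
Trained networks look in the newest picture that a camera, given by its name, has taken for a name from the list of things; names that differ only in an ending like _2 or _b are one class to them, and where a whole thing is asked for, a point or a joint stands for the part that bears it (a point fixed in the world has none). Each returns a list of dicts, best first, with "p" (0 to 1); they miss things now and then, are a little off and sometimes report something else, mostly with a low value. They report only what shows in the picture. A call takes as long as a camera call.
- trace(camera, label): "pixels" (480x640 bool, what is visible of it) and "bbox" ([left, top, width, height] in pixels, round what is visible of it).
The state is a dict: "time_s": time; "qpos": joint angles; "qvel": joint speeds; "effort": joint torques, N m; "ee_pos": TCP position; "ee_rot": TCP orientation; "force": force on the tool from outside, world axes, zero at the start; "torque": the same for the moment, N m; "gripper_width": finger opening in mm; "gripper_force": force on a finger pad.
Only numpy, scipy, OpenCV 4.12 (cv2) and the standard library are available. Lean on these libraries where they do the work, as an engineer would, in place of code of your own. Each camera call takes 0.05 s, during which the arm holds its last target. There are 200 camera calls.

## Working session

There is one attempt and no reset: what is moved stays moved. The work goes in short steps, Python scripts to look and compute and a tool call to move; the robot and the scene stay as the last step left them, time stands still between calls to the robot, and variables do not carry over. Pictures are saved under pics/ and viewed, at most 14 in all, crops included, and the job is handed in when it is done.

Besides the shell and the picture viewer there is one more tool, called after "Request:" as name([rows], argument=value, ...), one row to a line, values as JSON. send_rows: Moves the arm, as the interface text tells. Scaled input: -1 to 1 covers 0.5 m each way for a shift and 0.5 rad each way for a turn. Its arguments: {"type":"object","properties":{"deltas":{"type":"array","items":{"type":"array"}},"grip":{"type":"number"},"grip_force":{"type":"number"}},"required":["deltas"]}

```bash
mkdir -p pics; python3 - <<'E'
from workcell import *
import cv2,numpy as np
s=state();print({k:s[k] for k in('time_s','ee_pos','ee_rot','gripper_width')})
for c in('scene','top'):
    im=grab_frame(c);cv2.imwrite(f'pics/{c}0.png',im[:,:,::-1])
    k=calibration(c);print(c,np.round(k['mtx'],1).tolist(),np.round(k['R'],4).tolist(),np.round(k['t'],1).tolist())
for n in('tray3','tray2','led_driver','photocell','gland_small','gland_large','breaker_2p','breaker_1p'):
    print(n,[(round(float(d['p']),2),d['bbox']) for d in trace('top',n)])
print(state()['time_s'])
E
```

```text
{'time_s': 0.0, 'ee_pos': array([ 193.12902612, -541.11758416,  227.13937967]), 'ee_rot': array([-1.79902211e+02, -1.86145553e-03,  1.96407455e+01]), 'gripper_width': 91.26609906413344}
scene [[614.3, 0.0, 325.6], [0.0, 614.3, 236.4], [0.0, 0.0, 1.0]] [[-0.598, 0.8014, 0.0083], [0.6086, 0.4608, -0.6459], [-0.5215, -0.3812, -0.7634]] [316.2, -316.2, 1545.1]
top [[475.7, 0.0, 319.3], [0.0, 475.7, 241.9], [0.0, 0.0, 1.0]] [[0.0009, -1.0, 0.0042], [-0.9989, -0.0011, -0.0479], [0.0479, -0.0042, -0.9988]] [-10.2, 530.8, 1144.5]
tray3 [(0.91, [174.9, 165.7, 127.3, 65.9]), (0.87, [353.5, 168.0, 87.6, 69.7])]
tray2 [(0.91, [174.9, 165.7, 127.3, 65.9]), (0.87, [353.5, 168.0, 87.6, 69.7])]
led_driver [(0.9, [431.9, 250.4, 23.5, 51.5])]
photocell [(0.91, [121.0, 236.5, 28.2, 23.1])]
gland_small []
gland_large [(0.92, [221.1, 272.3, 29.0, 21.7])]
breaker_2p [(0.7, [169.3, 255.2, 31.3, 42.4])]
breaker_1p [(0.72, [391.4, 272.3, 10.7, 34.9])]
0.5
```

View pics/top0.png

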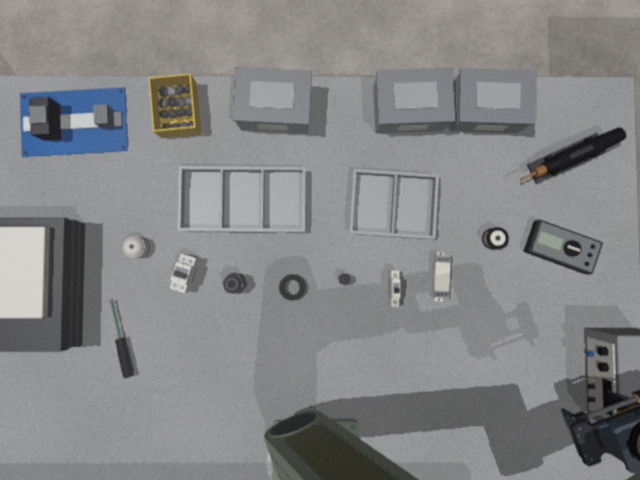

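View pics/scene0.png

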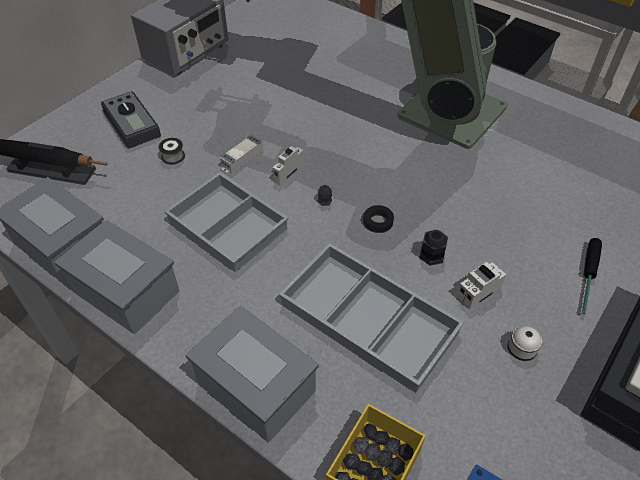

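The top view shows tray3 on the left (242,199) and tray2 on the right (396,203). The parts are: LED driver (443,275), photocell (135,246), small gland (345,279), large gland (235,283), 2P (184,273), 1P (396,288). The ring at (293,287) and the spool at (495,237) are distractors. Next I fit poses to the silhouettes in both cameras.

```bash
cat > fit.py <<'E'
from workcell import *
import cv2,numpy as np
from scipy.optimize import minimize
def box(x0,x1,y0,y1,z0,z1): return np.array([[x,y,z] for x in(x0,x1) for y in(y0,y1) for z in(z0,z1)],float)
def prism(r,z0,z1,n=6,ph=0):
    a=np.arange(n)*2*np.pi/n+ph; return np.array([[r*np.cos(t),r*np.sin(t),z] for t in a for z in(z0,z1)])
c=1/np.cos(np.pi/6)
brk=lambda w:[box(-42.5,42.5,-w/2,w/2,0,44),box(-22.5,22.5,-w/2,w/2,0,60)]
M={'tray3':[box(-75,75,-149,149,0,36)],'tray2':[box(-75,75,-100,100,0,36)],
'led_driver':[box(-52,52,-18,18,0,30),box(-60,60,-18,18,0,4)],
'photocell':[np.vstack([prism(26,0,34,24),prism(13,45,48,24)])],
'gland_small':[prism(14*c,0,11),prism(13*c,13,34),prism(9,30,42,16)],
'gland_large':[prism(24*c,0,16),prism(23*c,18,50),prism(16,50,62,16)],
'breaker_2p':brk(36),'breaker_1p':brk(18)}
CAL={n:calibration(n) for n in('scene','top')}
S=4
def proj(cam,X):
    k=CAL[cam];P=(X@np.array(k['R']).T+np.array(k['t']))@np.array(k['mtx']).T
    return P[:,:2]/P[:,2:]
def ray(cam,uv,z):
    k=CAL[cam];R=np.array(k['R']);C=-R.T@np.array(k['t']);d=R.T@np.linalg.solve(k['mtx'],[*uv,1]);return C+d*(z-C[2])/d[2]
def sil(cam,n,p,z,o,sh):
    a=np.radians(p[2]);Rz=np.array([[np.cos(a),-np.sin(a),0],[np.sin(a),np.cos(a),0],[0,0,1]])
    m=np.zeros(sh,np.uint8)
    for h in M[n]:
        q=(proj(cam,h@Rz.T+[p[0],p[1],z])+.5-o)*S
        cv2.fillConvexPoly(m,cv2.convexHull(np.round(q*16).astype(np.int32)),1,shift=4)
    return m>0
def fit(n,masks,p0,z=0,yaws=(0,)):
    dat=[]
    for cam,m in masks.items():
        ys,xs=np.where(m);l,t=xs.min()-12,ys.min()-12;r,b=xs.max()+12,ys.max()+12
        l,t=max(l,0),max(t,0)
        f=cv2.resize(m[t:b,l:r].astype(np.float32),None,fx=S,fy=S,interpolation=cv2.INTER_LINEAR)>.5
        dat.append((cam,f,np.array([l,t])))
    def cost(p):
        return sum(1-(f&(s:=sil(cam,n,p,z,o,f.shape))).sum()/(f|s).sum() for cam,f,o in dat)/len(dat)
    best=None
    for y in yaws:
        s0=np.array([p0[0],p0[1],y]);sx=np.array([s0,s0+[8,0,0],s0+[0,8,0],s0+[0,0,10]])
        r=minimize(cost,s0,method='Nelder-Mead',options=dict(initial_simplex=sx,xatol=.05,fatol=1e-4))
        if best is None or r.fun<best.fun: best=r
    return best.x,best.fun
E
python3 - <<'E'
from fit import *
import pickle
for c in('scene','top'): grab_frame(c)
exp={'tray3':(242,199),'tray2':(396,203),'led_driver':(443,275),'photocell':(135,246),'gland_small':(345,279),'gland_large':(235,283),'breaker_2p':(184,273),'breaker_1p':(396,288)}
A={}
for n,uv in exp.items():
    X0=ray('top',uv,20); ms={}
    for cam in('top','scene'):
        e=proj(cam,np.array([X0]))[0]
        for d in trace(cam,n):
            ys,xs=np.where(d['pixels']);q=np.array([xs.mean(),ys.mean()])
            if np.hypot(*(q-e))<25:
                m=d['pixels'].astype(np.uint8)
                if 'tray' in n:
                    h=cv2.convexHull(np.column_stack([xs,ys]).astype(np.int32));m=cv2.fillConvexPoly(m.copy(),h,1)
                ms[cam]=m;break
    A[n]=ms
    yw=(-45,-20,0,20,45,70) if n in('led_driver','breaker_2p','breaker_1p') else (-10,0,20,40)if 'gland' in n else(0,)
    print(n,X0.round(0)[:2])
    for sub in ({k:v} for k,v in ms.items()):
        x,f=fit(n,sub,X0,yaws=yw);print('   ',list(sub),x.round(1),round(f,3),int(sum(m.sum() for m in sub.values())))
    if len(ms)==2:
        x,f=fit(n,ms,X0,yaws=yw);print('   both',x.round(1),round(f,3))
print(state()['time_s'])
E
```

```text
tray3 [634. 178.]
    ['top'] [ 6.358e+02  1.779e+02 -3.000e-01] 0.043 8333
tray2 [ 625. -196.]
    ['top'] [ 623.5 -189.3   -4.1] 0.065 5763
    ['scene'] [ 622.9 -188.1   -3.4] 0.037 6853
   both [ 622.6 -187.8   -3.4] 0.052
led_driver [ 451. -308.]
    ['top'] [ 448.7 -303.5   -2.5] 0.1 839
    ['scene'] [ 449.9 -302.3  177.8] 0.107 882
   both [ 448.7 -303.2   -2.8] 0.106
photocell [520. 435.]
    ['top'] [519.6 432.9   5.6] 0.042 477
    ['scene'] [519.9 435.2   6.2] 0.05 906
   both [519.8 434.4   4.9] 0.069
gland_small [441. -72.]
    ['top'] [442.8 -69.4  10.9] 0.104 139
    ['scene'] [443.  -67.8  14.8] 0.067 249
   both [442.9 -68.9  12.6] 0.106
gland_large [431. 193.]
    ['top'] [432.9 194.5 -37.6] 0.063 402
    ['scene'] [433.4 195.3  20.9] 0.055 746
   both [433.1 194.8  22.5] 0.061
breaker_2p [455. 316.]
    ['top'] [457.3 312.7 -17.4] 0.073 732
    ['scene'] [457.7 314.2 -16.2] 0.038 1370
   both [457.3 313.4 -16.2] 0.063
breaker_1p [ 419. -194.]
    ['top'] [ 421.4 -186.8    0.5] 0.18 336
    ['scene'] [ 421.9 -186.4  180.9] 0.043 742
   both [ 421.4 -186.3    0.5] 0.114
1.4
```

Both cameras agree on every pose to within 2 mm (tray3 from the top view only). Now I start moving: first to above the LED driver.

```bash
cat > go.py <<'E'
import sys,numpy as np
from workcell import state
x,y,z,w=map(float,sys.argv[1:5]); s=state(); p=s['ee_pos']; a0=s['ee_rot'][2]
t=(w-a0+180)%360-180; a=np.radians(w); d=np.array([x,y,z])-p
v=np.array([d[0]*np.cos(a)+d[1]*np.sin(a), d[0]*np.sin(a)-d[1]*np.cos(a), -d[2]])/500
print('t',s['time_s'],'pose',p.round(1),round(a0,1),'F',np.round(s['force'],1),'w',round(s['gripper_width'],1))
print('turn tool z',round(-np.radians(t)/.5,3),'then shift',v.round(4),'xy norm',round(np.hypot(*v[:2]),3))
E
python3 go.py 448.7 -303.2 180 -2.8
```

```text
t 1.4 pose [ 193.2 -541.6  228. ] 19.6 F [-0.4 -0.7 -0.7] w 91.0
turn tool z 0.783 then shift [ 0.487  -0.5011  0.0959] xy norm 0.699
```

Request:
send_rows([
  [[0, 0, 0], [0, 0, 0.261]],
  [[0, 0, 0], [0, 0, 0.261]],
  [[0, 0, 0], [0, 0, 0.261]],
  [[0, -0.08, 0], [0, 0, 0]],
  [[0, -0.08, 0], [0, 0, 0]],
  [[0, -0.08, 0], [0, 0, 0]],
  [[0.07, -0.037, 0], [0, 0, 0]],
  [[0.07, -0.037, 0], [0, 0, 0]],
  [[0.07, -0.037, 0], [0, 0, 0]],
  [[0.07, -0.037, 0], [0, 0, 0]],
], grip=0, grip_force=20)

```text
time_s: 2.4
ee_pos: [343.8, -353.8, 228.3]
ee_rot: [180.0, -0.0, -2.8]
force: [0.4, -0.2, 0.6]
gripper_width: 90.9
gripper_force: 0.0
```

Request:
send_rows([
  [[0.07, -0.037, 0], [0, 0, 0]],
  [[0.07, -0.037, 0], [0, 0, 0]],
  [[0.07, -0.037, 0], [0, 0, 0]],
  [[0, 0, 0.05], [0, 0, 0]],
  [[0, 0, 0.05], [0, 0, 0]],
  [[0, 0, 0], [0, 0, 0]],
])

```text
time_s: 3.0
ee_pos: [448.5, -302.7, 174.8]
ee_rot: [-179.8, 0.4, -2.7]
force: [-0.3, 0.6, -0.5]
gripper_width: 91.1
gripper_force: 0.0
```

```bash
python3 go.py 448.7 -303.2 18 -2.8
```

```text
t 3.0 pose [ 448.5 -302.7  174.8] -2.7 F [-0.3  0.6 -0.5] w 91.1
turn tool z 0.002 then shift [0.0004 0.0011 0.3137] xy norm 0.001
```

Request:
send_rows([
  [[0, 0, 0.08], [0, 0, 0]],
  [[0, 0, 0.08], [0, 0, 0]],
  [[0, 0, 0.08], [0, 0, 0]],
  [[0, 0, 0.04], [0, 0, 0]],
  [[0, 0, 0.02], [0, 0, 0]],
  [[0, 0, 0.018], [0, 0, 0]],
  [[0, 0, 0], [0, 0, 0]],
  [[0, 0, 0], [0, 0, 0]],
])

```text
time_s: 3.8
ee_pos: [450.9, -304.9, 20.1]
ee_rot: [179.9, -0.1, -2.8]
force: [-0.0, 0.6, 0.6]
gripper_width: 91.2
gripper_force: 0.0
```

Request:
send_rows([
  [[0, 0, 0], [0, 0, 0]],
  [[0, 0, 0], [0, 0, 0]],
  [[0, 0, 0], [0, 0, 0]],
  [[0, 0, 0], [0, 0, 0]],
  [[0, 0, 0], [0, 0, 0]],
  [[0, 0, 0], [0, 0, 0]],
  [[0, 0, 0], [0, 0, 0]],
  [[0, 0, 0], [0, 0, 0]],
], grip=1)

```text
time_s: 4.6
ee_pos: [450.1, -304.3, 18.9]
ee_rot: [-180.0, 0.0, -2.8]
force: [-0.2, 0.7, 0.2]
gripper_width: 36.1
gripper_force: 20.0
```

Request:
send_rows([
  [[0, 0, -0.02], [0, 0, 0]],
  [[0, 0, -0.05], [0, 0, 0]],
  [[0, 0, -0.08], [0, 0, 0]],
  [[0, 0, -0.08], [0, 0, 0]],
  [[0, 0, -0.05], [0, 0, 0]],
  [[0, 0, -0.02], [0, 0, -0.087]],
  [[0, 0, 0], [0, 0, 0]],
  [[0, 0, 0], [0, 0, 0]],
])

```text
time_s: 5.4
ee_pos: [449.7, -304.0, 168.8]
ee_rot: [-180.0, 0.0, -0.3]
force: [0.4, -0.3, -1.5]
gripper_width: 35.8
gripper_force: 20.0
```

```bash
python3 go.py 637 80 22.9 -0.3
```

```text
t 5.4 pose [ 449.7 -304.   168.8] -0.3 F [ 0.4 -0.3 -1.5] w 35.8
turn tool z -0.002 then shift [ 0.3705 -0.77    0.2919] xy norm 0.854
```

Request:
send_rows([
  [[0.016, -0.035, 0], [0, 0, 0]],
  [[0.031, -0.064, 0], [0, 0, 0]],
  [[0.031, -0.064, 0], [0, 0, 0]],
  [[0.031, -0.064, 0], [0, 0, 0]],
  [[0.031, -0.064, 0], [0, 0, 0]],
  [[0.031, -0.064, 0], [0, 0, 0]],
  [[0.031, -0.064, 0], [0, 0, 0]],
  [[0.031, -0.064, 0], [0, 0, 0]],
  [[0.031, -0.064, 0], [0, 0, 0]],
  [[0.031, -0.064, 0], [0, 0, 0]],
])

```text
time_s: 6.4
ee_pos: [598.8, 1.8, 167.3]
ee_rot: [180.0, 0.2, -0.3]
force: [-0.4, 0.4, -1.0]
gripper_width: 36.3
gripper_force: 20.0
```

Request:
send_rows([
  [[0.031, -0.064, 0], [0, 0, 0]],
  [[0.031, -0.064, 0], [0, 0, 0]],
  [[0.0145, -0.031, 0], [0, 0, 0]],
  [[0, 0, 0], [0, 0, 0]],
  [[0, 0, 0.08], [0, 0, 0]],
  [[0, 0, 0.08], [0, 0, 0]],
  [[0, 0, 0.04], [0, 0, 0]],
  [[0, 0, 0], [0, 0, 0]],
  [[0, 0, 0], [0, 0, 0]],
  [[0, 0, 0], [0, 0, 0]],
])

```text
time_s: 7.4
ee_pos: [639.0, 79.2, 70.7]
ee_rot: [-180.0, -0.2, -0.3]
force: [0.7, 0.6, -0.9]
gripper_width: 36.2
gripper_force: 20.0
```

```bash
python3 go.py 637 80 22.9 -0.3; python3 - <<'E'
from workcell import *
import cv2
im=grab_frame('scene')[:,:,::-1]
cv2.imwrite('pics/led_scene.png',cv2.resize(im[180:420,240:560],None,fx=2.4,fy=2.4,interpolation=cv2.INTER_CUBIC))
E
```

```text
t 7.4 pose [639.   79.2  70.7] -0.3 F [ 0.7  0.6 -0.9] w 36.2
turn tool z -0.001 then shift [-0.0039 -0.0016  0.0956] xy norm 0.004
```

View pics/led_scene.png

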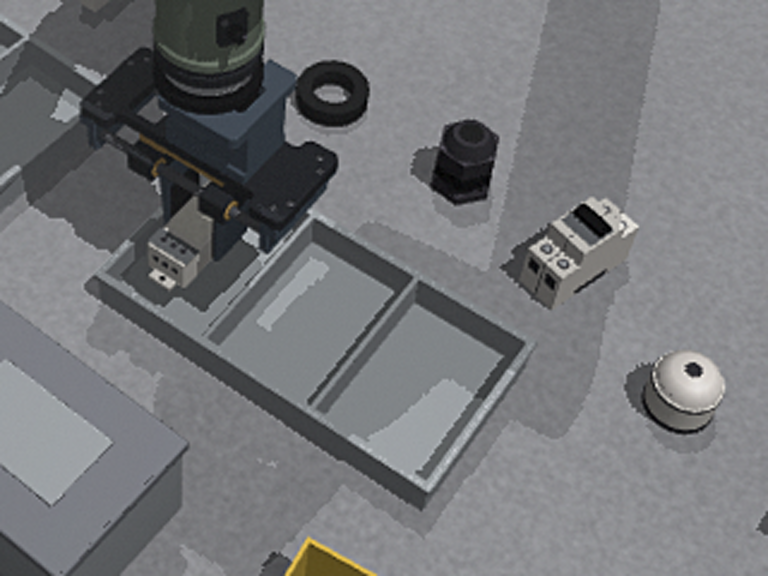

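The view shows the LED driver held level over the compartment nearest tray2, at crop pixel (175,250), with room at both ends. I lower it.

Request:
send_rows([
  [[-0.003, 0, 0.04], [0, 0, 0]],
  [[0, 0, 0.03], [0, 0, 0]],
  [[0, 0, 0.01], [0, 0, 0]],
  [[0, 0, 0.006], [0, 0, 0]],
  [[0, 0, 0.004], [0, 0, 0]],
  [[0, 0, 0.002], [0, 0, 0]],
  [[0, 0, 0], [0, 0, 0]],
  [[0, 0, 0], [0, 0, 0]],
])

```text
time_s: 8.25
ee_pos: [636.7, 79.8, 23.4]
ee_rot: [-180.0, -0.0, -0.3]
force: [0.1, -0.5, -1.1]
gripper_width: 36.0
gripper_force: 20.0
```

Request:
send_rows([
  [[0, 0, 0.001], [0, 0, 0]],
  [[0, 0, 0], [0, 0, 0]],
  [[0, 0, 0], [0, 0, 0]],
  [[0, 0, 0], [0, 0, 0]],
])

```text
time_s: 8.65
ee_pos: [636.7, 79.8, 22.9]
ee_rot: [-180.0, -0.0, -0.3]
force: [-0.0, 0.8, 3.3]
gripper_width: 36.2
gripper_force: 20.0
```

Contact is felt (Fz went from -1.1 to +3.3 N). Release, rise, and turn towards the photocell.

Request:
send_rows([
  [[0, 0, 0], [0, 0, 0]],
  [[0, 0, 0], [0, 0, 0]],
  [[0, 0, 0], [0, 0, 0]],
  [[0, 0, -0.01], [0, 0, 0]],
  [[0, 0, -0.03], [0, 0, 0]],
  [[0, 0, -0.06], [0, 0, 0]],
  [[0, 0, -0.08], [0, 0, 0]],
  [[0, 0, -0.08], [0, 0, 0]],
  [[0, 0, -0.04], [0, 0, 0]],
  [[0, 0, 0], [0, 0, -0.28]],
], grip=0.47)

```text
time_s: 9.65
ee_pos: [638.6, 80.0, 177.3]
ee_rot: [180.0, -0.5, 7.9]
force: [-0.3, -0.3, 0.5]
gripper_width: 48.4
gripper_force: 0.0
```

Request:
send_rows([
  [[0, 0, 0], [0, 0, -0.287]],
  [[0, 0, 0], [0, 0, -0.287]],
  [[0, 0, 0], [0, 0, -0.287]],
  [[0, 0, 0], [0, 0, -0.287]],
  [[0, 0, 0], [0, 0, -0.287]],
  [[0, 0, 0], [0, 0, -0.287]],
  [[0, 0, 0], [0, 0, -0.287]],
  [[0, 0, 0], [0, 0, -0.287]],
  [[0, 0, 0], [0, 0, -0.287]],
  [[0, 0, 0], [0, 0, -0.287]],
], grip=0)

```text
time_s: 10.65
ee_pos: [636.3, 79.7, 172.7]
ee_rot: [180.0, 0.0, 90.3]
force: [-0.1, 0.2, -0.7]
gripper_width: 91.2
gripper_force: 0.0
```

```bash
python3 go.py 519.8 434.4 18 90
```

```text
t 10.65 pose [636.3  79.7 172.7] 90.3 F [-0.1  0.2 -0.7] w 91.2
turn tool z 0.01 then shift [ 0.7094 -0.2331  0.3094] xy norm 0.747
```

Request:
send_rows([
  [[0.035, -0.0115, 0], [0, 0, 0.01]],
  [[0.071, -0.0233, 0], [0, 0, 0]],
  [[0.071, -0.0233, 0], [0, 0, 0]],
  [[0.071, -0.0233, 0], [0, 0, 0]],
  [[0.071, -0.0233, 0], [0, 0, 0]],
  [[0.071, -0.0233, 0], [0, 0, 0]],
  [[0.071, -0.0233, 0], [0, 0, 0]],
  [[0.071, -0.0233, 0], [0, 0, 0]],
  [[0.071, -0.0233, 0], [0, 0, 0]],
  [[0.071, -0.0233, 0], [0, 0, 0]],
])

```text
time_s: 11.65
ee_pos: [527.1, 418.8, 172.8]
ee_rot: [180.0, -0.0, 89.7]
force: [0.1, 0.2, 0.0]
gripper_width: 91.0
gripper_force: 0.0
```

Request:
send_rows([
  [[0.0354, -0.012, 0], [0, 0, 0]],
  [[0, 0, 0.04], [0, 0, 0]],
  [[0, 0, 0.08], [0, 0, 0]],
  [[0, 0, 0.04], [0, 0, 0]],
  [[0, 0, 0], [0, 0, 0]],
  [[0, 0, 0], [0, 0, 0]],
  [[0, 0, 0], [0, 0, 0]],
])

```text
time_s: 12.35
ee_pos: [523.0, 435.6, 94.4]
ee_rot: [179.8, -0.1, 89.6]
force: [-0.2, 0.4, 0.2]
gripper_width: 91.4
gripper_force: 0.0
```

```bash
python3 go.py 519.8 434.4 18 90
```

```text
t 12.35 pose [523.  435.6  94.4] 89.6 F [-0.2  0.4  0.2] w 91.4
turn tool z -0.013 then shift [-0.0024 -0.0064  0.1528] xy norm 0.007
```

Request:
send_rows([
  [[-0.002, -0.005, 0.03], [0, 0, 0]],
  [[0, 0, 0.06], [0, 0, 0]],
  [[0, 0, 0.04], [0, 0, 0]],
  [[0, 0, 0.015], [0, 0, 0]],
  [[0, 0, 0.006], [0, 0, 0]],
  [[0, 0, 0], [0, 0, 0]],
  [[0, 0, 0], [0, 0, 0]],
  [[0, 0, 0], [0, 0, 0]],
])

```text
time_s: 13.15
ee_pos: [520.0, 434.6, 18.2]
ee_rot: [179.9, -0.1, 89.7]
force: [-1.3, 0.5, -0.3]
gripper_width: 91.3
gripper_force: 0.0
```

Request:
send_rows([
  [[0, 0, 0], [0, 0, 0]],
  [[0, 0, 0], [0, 0, 0]],
  [[0, 0, 0], [0, 0, 0]],
  [[0, 0, 0], [0, 0, 0]],
  [[0, 0, 0], [0, 0, 0]],
  [[0, 0, 0], [0, 0, 0]],
  [[0, 0, 0], [0, 0, 0]],
], grip=1, grip_force=12)

```text
time_s: 13.85
ee_pos: [519.3, 434.1, 16.8]
ee_rot: [-180.0, 0.0, 89.7]
force: [0.7, 0.9, 0.5]
gripper_width: 52.0
gripper_force: 12.0
```

Request:
send_rows([
  [[0, 0, -0.02], [0, 0, 0]],
  [[0, 0, -0.05], [0, 0, 0]],
  [[0, 0, -0.08], [0, 0, 0]],
  [[0, 0, -0.08], [0, 0, 0]],
  [[0, 0, -0.05], [0, 0, 0]],
  [[0, 0, -0.02], [0, 0, 0]],
  [[0, 0, 0], [0, 0, 0]],
  [[0, 0, 0], [0, 0, 0]],
])

```text
time_s: 14.65
ee_pos: [518.6, 433.6, 165.4]
ee_rot: [-179.9, 0.1, 89.7]
force: [0.4, -0.2, -1.0]
gripper_width: 51.3
gripper_force: 12.0
```

```bash
python3 go.py 636 276 22.3 89.7
```

```text
t 14.65 pose [518.6 433.6 165.4] 89.7 F [ 0.4 -0.2 -1. ] w 51.3
turn tool z -0.001 then shift [-0.3139  0.2364  0.2862] xy norm 0.393
```

Request:
send_rows([
  [[-0.026, 0.0196, 0], [0, 0, 0]],
  [[-0.0523, 0.0394, 0], [0, 0, 0]],
  [[-0.0523, 0.0394, 0], [0, 0, 0]],
  [[-0.0523, 0.0394, 0], [0, 0, 0]],
  [[-0.0523, 0.0394, 0], [0, 0, 0]],
  [[-0.0523, 0.0394, 0], [0, 0, 0]],
  [[-0.026, 0.0196, 0], [0, 0, 0]],
  [[0, 0, 0.06], [0, 0, 0]],
  [[0, 0, 0.08], [0, 0, 0]],
  [[0, 0, 0.04], [0, 0, 0]],
])

```text
time_s: 15.65
ee_pos: [634.3, 275.2, 72.4]
ee_rot: [-179.6, 0.2, 89.6]
force: [-1.1, 0.2, -0.6]
gripper_width: 51.4
gripper_force: 12.0
```

Request:
send_rows([
  [[0, 0, 0.03], [0, 0, 0]],
  [[0, 0, 0.02], [0, 0, 0]],
  [[0, 0, 0.02], [0, 0, 0]],
  [[0, 0, 0.01], [0, 0, 0]],
  [[0, 0, 0], [0, 0, 0]],
  [[0, 0, 0], [0, 0, 0]],
  [[0, 0, 0], [0, 0, 0]],
  [[0, 0, 0], [0, 0, 0]],
])

```text
time_s: 16.45
ee_pos: [636.9, 276.8, 37.7]
ee_rot: [179.9, -0.0, 89.7]
force: [-0.4, -0.1, -1.1]
gripper_width: 51.4
gripper_force: 12.0
```

```bash
python3 go.py 636 276 20.8 89.7
```

```text
t 16.45 pose [636.9 276.8  37.7] 89.7 F [-0.4 -0.1 -1.1] w 51.4
turn tool z -0.001 then shift [-0.0016 -0.0017  0.0337] xy norm 0.002
```

Request:
send_rows([
  [[0, 0, 0.012], [0, 0, 0]],
  [[0, 0, 0.008], [0, 0, 0]],
  [[0, 0, 0.004], [0, 0, 0]],
  [[0, 0, 0.002], [0, 0, 0]],
  [[0, 0, 0], [0, 0, 0]],
  [[0, 0, 0], [0, 0, 0]],
  [[0, 0, 0], [0, 0, 0]],
])

```text
time_s: 17.15
ee_pos: [636.6, 276.7, 24.1]
ee_rot: [180.0, -0.0, 89.7]
force: [-1.5, -0.4, -0.6]
gripper_width: 51.8
gripper_force: 12.0
```

Request:
send_rows([
  [[0, 0, 0.002], [0, 0, 0]],
  [[0, 0, 0], [0, 0, 0]],
  [[0, 0, 0], [0, 0, 0]],
  [[0, 0, 0], [0, 0, 0]],
])

```text
time_s: 17.55
ee_pos: [636.5, 276.7, 22.9]
ee_rot: [180.0, 0.0, 89.7]
force: [0.0, 0.0, -1.1]
gripper_width: 51.8
gripper_force: 12.0
```

Request:
send_rows([
  [[0, 0, 0.002], [0, 0, 0]],
  [[0, 0, 0], [0, 0, 0]],
  [[0, 0, 0], [0, 0, 0]],
  [[0, 0, 0], [0, 0, 0]],
])

```text
time_s: 17.95
ee_pos: [636.5, 276.7, 21.9]
ee_rot: [180.0, 0.0, 89.7]
force: [1.0, 0.6, -0.3]
gripper_width: 52.3
gripper_force: 12.0
```

Request:
send_rows([
  [[0, 0, 0.001], [0, 0, 0]],
  [[0, 0, 0], [0, 0, 0]],
  [[0, 0, 0], [0, 0, 0]],
  [[0, 0, 0], [0, 0, 0]],
])

```text
time_s: 18.35
ee_pos: [636.5, 276.7, 21.4]
ee_rot: [180.0, 0.0, 89.7]
force: [-0.2, 0.2, -0.3]
gripper_width: 51.9
gripper_force: 12.0
```

Request:
send_rows([
  [[0, 0, 0.001], [0, 0, 0]],
  [[0, 0, 0], [0, 0, 0]],
  [[0, 0, 0], [0, 0, 0]],
])

```text
time_s: 18.65
ee_pos: [636.5, 276.6, 20.9]
ee_rot: [-180.0, 0.0, 89.7]
force: [0.3, -0.6, -0.6]
gripper_width: 51.7
gripper_force: 12.0
```

Request:
send_rows([
  [[0, 0, 0.001], [0, 0, 0]],
  [[0, 0, 0], [0, 0, 0]],
  [[0, 0, 0], [0, 0, 0]],
])

```text
time_s: 18.95
ee_pos: [636.5, 276.7, 20.9]
ee_rot: [180.0, -0.0, 89.7]
force: [-0.9, -0.1, 3.4]
gripper_width: 51.4
gripper_force: 12.0
```

Contact. Release, rise, and turn for the small gland.

Request:
send_rows([
  [[0, 0, 0], [0, 0, 0]],
  [[0, 0, 0], [0, 0, 0]],
  [[0, 0, 0], [0, 0, 0]],
  [[0, 0, -0.02], [0, 0, 0]],
  [[0, 0, -0.06], [0, 0, 0]],
  [[0, 0, -0.08], [0, 0, 0]],
  [[0, 0, -0.08], [0, 0, 0]],
  [[0, 0, -0.06], [0, 0, 0.199]],
  [[0, 0, 0], [0, 0, 0.199]],
  [[0, 0, 0], [0, 0, 0.199]],
], grip=0.18)

```text
time_s: 19.95
ee_pos: [637.2, 277.0, 173.1]
ee_rot: [179.8, -0.1, 72.3]
force: [0.5, 0.1, 0.3]
gripper_width: 75.2
gripper_force: 0.0
```

```bash
python3 go.py 442.9 -68.9 27.5 72.6
```

```text
t 19.95 pose [637.2 277.  173.1] 72.3 F [0.5 0.1 0.3] w 75.2
turn tool z -0.01 then shift [-0.7763 -0.1639  0.2913] xy norm 0.793
```

Request:
send_rows([
  [[-0.035, -0.0075, 0], [0, 0, 0]],
  [[-0.0706, -0.0149, 0], [0, 0, 0]],
  [[-0.0706, -0.0149, 0], [0, 0, 0]],
  [[-0.0706, -0.0149, 0], [0, 0, 0]],
  [[-0.0706, -0.0149, 0], [0, 0, 0]],
  [[-0.0706, -0.0149, 0], [0, 0, 0]],
  [[-0.0706, -0.0149, 0], [0, 0, 0]],
  [[-0.0706, -0.0149, 0], [0, 0, 0]],
  [[-0.0706, -0.0149, 0], [0, 0, 0]],
  [[-0.0706, -0.0149, 0], [0, 0, 0]],
])

```text
time_s: 20.95
ee_pos: [467.8, -23.0, 171.3]
ee_rot: [179.9, -0.0, 72.6]
force: [1.2, -0.6, 1.7]
gripper_width: 74.9
gripper_force: 0.0
```

Request:
send_rows([
  [[-0.0706, -0.0149, 0], [0, 0, 0]],
  [[-0.035, -0.0075, 0], [0, 0, 0]],
  [[0, 0, 0.06], [0, 0, 0]],
  [[0, 0, 0.06], [0, 0, 0]],
  [[0, 0, 0.04], [0, 0, 0]],
  [[0, 0, 0], [0, 0, 0]],
  [[0, 0, 0], [0, 0, 0]],
  [[0, 0, 0], [0, 0, 0]],
  [[0, 0, 0], [0, 0, 0]],
  [[0, 0, 0], [0, 0, 0]],
])

```text
time_s: 21.95
ee_pos: [442.5, -68.9, 91.3]
ee_rot: [179.9, -0.0, 72.6]
force: [-0.4, -0.7, 0.4]
gripper_width: 74.7
gripper_force: 0.0
```

```bash
python3 go.py 442.9 -68.9 27.5 72.6
```

```text
t 21.95 pose [442.5 -68.9  91.3] 72.6 F [-0.4 -0.7  0.4] w 74.7
turn tool z -0.001 then shift [0.0003 0.0008 0.1276] xy norm 0.001
```

Request:
send_rows([
  [[0, 0, 0.05], [0, 0, 0]],
  [[0, 0, 0.04], [0, 0, 0]],
  [[0, 0, 0.02], [0, 0, 0]],
  [[0, 0, 0.01], [0, 0, 0]],
  [[0, 0, 0.006], [0, 0, 0]],
  [[0, 0, 0], [0, 0, 0]],
  [[0, 0, 0], [0, 0, 0]],
  [[0, 0, 0], [0, 0, 0]],
  [[0, 0, 0], [0, 0, 0]],
])

```text
time_s: 22.85
ee_pos: [442.2, -69.0, 27.8]
ee_rot: [179.9, -0.0, 72.6]
force: [-0.8, -1.0, -0.4]
gripper_width: 75.3
gripper_force: 0.0
```

Request:
send_rows([
  [[0, 0, 0], [0, 0, 0]],
  [[0, 0, 0], [0, 0, 0]],
  [[0, 0, 0], [0, 0, 0]],
  [[0, 0, 0], [0, 0, 0]],
  [[0, 0, 0], [0, 0, 0]],
  [[0, 0, 0], [0, 0, 0]],
  [[0, 0, 0], [0, 0, 0]],
  [[0, 0, 0], [0, 0, 0]],
], grip=1, grip_force=12)

```text
time_s: 23.65
ee_pos: [441.9, -68.9, 27.4]
ee_rot: [-180.0, 0.0, 72.6]
force: [-0.0, 0.3, -0.5]
gripper_width: 26.0
gripper_force: 12.0
```

The opening is 26.0 mm, so it is held on the flats. Lift and carry to the middle compartment.

Request:
send_rows([
  [[0, 0, -0.02], [0, 0, 0]],
  [[0, 0, -0.05], [0, 0, 0]],
  [[0, 0, -0.08], [0, 0, 0]],
  [[0, 0, -0.08], [0, 0, -0.15]],
  [[0, 0, -0.05], [0, 0, -0.15]],
  [[0, 0, 0], [0, 0, -0.15]],
  [[0, 0, 0], [0, 0, -0.15]],
  [[0, 0, 0], [0, 0, 0]],
  [[0, 0, 0], [0, 0, 0]],
])

```text
time_s: 24.55
ee_pos: [441.8, -68.9, 167.8]
ee_rot: [180.0, 0.0, 89.7]
force: [-0.0, 0.6, -0.0]
gripper_width: 26.0
gripper_force: 12.0
```

```bash
python3 go.py 636 178 31.4 89.8
```

```text
t 24.55 pose [441.8 -68.9 167.8] 89.7 F [-0.   0.6 -0. ] w 26.0
turn tool z -0.005 then shift [0.4951 0.3867 0.2727] xy norm 0.628
```

Request:
send_rows([
  [[0.031, 0.024, 0], [0, 0, 0]],
  [[0.0619, 0.0483, 0], [0, 0, 0]],
  [[0.0619, 0.0483, 0], [0, 0, 0]],
  [[0.0619, 0.0483, 0], [0, 0, 0]],
  [[0.0619, 0.0483, 0], [0, 0, 0]],
  [[0.0619, 0.0483, 0], [0, 0, 0]],
  [[0.0619, 0.0483, 0], [0, 0, 0]],
  [[0.0619, 0.0483, 0], [0, 0, 0]],
  [[0.031, 0.024, 0], [0, 0, 0]],
  [[0, 0, 0.05], [0, 0, 0]],
])

```text
time_s: 25.55
ee_pos: [639.9, 181.1, 144.8]
ee_rot: [179.5, -0.2, 89.8]
force: [-0.4, 0.4, -0.1]
gripper_width: 25.9
gripper_force: 12.0
```

Request:
send_rows([
  [[0, 0, 0.08], [0, 0, 0]],
  [[0, 0, 0.05], [0, 0, 0]],
  [[0, 0, 0.03], [0, 0, 0]],
  [[0, 0, 0.02], [0, 0, 0]],
  [[0, 0, 0.02], [0, 0, 0]],
  [[0, 0, 0.01], [0, 0, 0]],
  [[0, 0, 0], [0, 0, 0]],
  [[0, 0, 0], [0, 0, 0]],
  [[0, 0, 0], [0, 0, 0]],
  [[0, 0, 0], [0, 0, 0]],
])

```text
time_s: 26.55
ee_pos: [636.5, 178.0, 38.2]
ee_rot: [179.9, -0.0, 89.7]
force: [1.1, 0.1, -0.2]
gripper_width: 25.8
gripper_force: 12.0
```

```bash
python3 go.py 636 178 31.4 89.8; python3 - <<'E'
from workcell import *
import cv2
im=grab_frame('scene')[:,:,::-1]
cv2.imwrite('pics/gs_scene.png',cv2.resize(im[180:420,240:560],None,fx=2.4,fy=2.4,interpolation=cv2.INTER_CUBIC))
E
```

```text
t 26.55 pose [636.5 178.   38.2] 89.7 F [ 1.1  0.1 -0.2] w 25.8
turn tool z -0.002 then shift [ 0.0001 -0.0009  0.0135] xy norm 0.001
```

View pics/gs_scene.png

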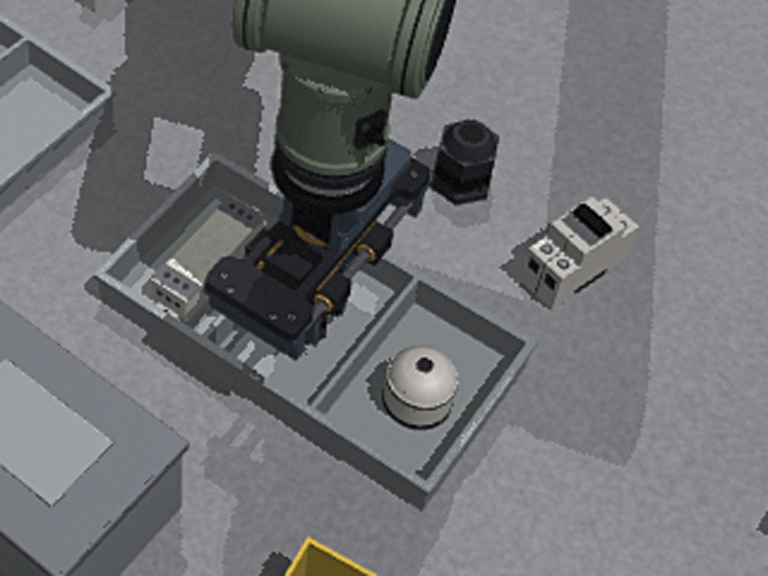

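The LED driver (210,260) and the photocell (422,385) lie flat in the outer compartments. The gripper is over the middle one. I lower the small gland until it touches.

Request:
send_rows([
  [[0, 0, 0.006], [0, 0, 0]],
  [[0, 0, 0.004], [0, 0, 0]],
  [[0, 0, 0.001], [0, 0, 0]],
  [[0, 0, 0], [0, 0, 0]],
  [[0, 0, 0], [0, 0, 0]],
  [[0, 0, 0], [0, 0, 0]],
])

```text
time_s: 27.2
ee_pos: [636.1, 177.9, 32.0]
ee_rot: [180.0, 0.0, 89.7]
force: [-0.5, -0.8, 0.0]
gripper_width: 26.0
gripper_force: 12.0
```

Request:
send_rows([
  [[0, 0, 0.001], [0, 0, 0]],
  [[0, 0, 0], [0, 0, 0]],
  [[0, 0, 0], [0, 0, 0]],
])

```text
time_s: 27.5
ee_pos: [636.1, 177.9, 31.5]
ee_rot: [180.0, 0.0, 89.7]
force: [1.4, 0.7, 1.1]
gripper_width: 26.0
gripper_force: 12.0
```

Request:
send_rows([
  [[0, 0, 0.001], [0, 0, 0]],
  [[0, 0, 0], [0, 0, 0]],
  [[0, 0, 0], [0, 0, 0]],
])

```text
time_s: 27.8
ee_pos: [636.2, 177.9, 31.5]
ee_rot: [180.0, -0.0, 89.7]
force: [-0.8, 0.2, 4.5]
gripper_width: 26.5
gripper_force: 12.0
```

Request:
send_rows([
  [[0, 0, 0], [0, 0, 0]],
  [[0, 0, 0], [0, 0, 0]],
  [[0, 0, 0], [0, 0, 0]],
  [[0, 0, -0.02], [0, 0, 0]],
  [[0, 0, -0.06], [0, 0, 0]],
  [[0, 0, -0.08], [0, 0, 0]],
  [[0, 0, -0.08], [0, 0, -0.287]],
  [[0, 0, -0.04], [0, 0, -0.287]],
  [[0, 0, 0], [0, 0, -0.287]],
  [[0, 0, 0], [0, 0, -0.287]],
], grip=0.34)

```text
time_s: 28.8
ee_pos: [636.6, 178.0, 173.0]
ee_rot: [179.8, 0.1, 123.0]
force: [0.1, 0.1, 0.5]
gripper_width: 60.2
gripper_force: 0.0
```

Request:
send_rows([
  [[0, 0, 0], [0, 0, -0.287]],
  [[0, 0, 0], [0, 0, -0.287]],
  [[0, 0, 0], [0, 0, -0.287]],
  [[0, 0, 0], [0, 0, -0.287]],
  [[0, 0, 0], [0, 0, -0.287]],
  [[0, 0, 0], [0, 0, 0]],
  [[0, 0, 0], [0, 0, 0]],
], grip=0)

```text
time_s: 29.5
ee_pos: [636.1, 177.9, 171.4]
ee_rot: [180.0, 0.0, 163.6]
force: [0.1, 0.4, 0.4]
gripper_width: 91.4
gripper_force: 0.0
```

```bash
python3 go.py 457.3 313.4 25 163.8
```

```text
t 29.5 pose [636.1 177.9 171.4] 163.6 F [0.1 0.4 0.4] w 91.4
turn tool z -0.008 then shift [0.4191 0.1605 0.2927] xy norm 0.449
```

Request:
send_rows([
  [[0.035, 0.0134, 0], [0, 0, -0.008]],
  [[0.0698, 0.0267, 0], [0, 0, 0]],
  [[0.0698, 0.0267, 0], [0, 0, 0]],
  [[0.0698, 0.0267, 0], [0, 0, 0]],
  [[0.0698, 0.0267, 0], [0, 0, 0]],
  [[0.0698, 0.0267, 0], [0, 0, 0]],
  [[0.035, 0.0134, 0], [0, 0, 0]],
  [[0, 0, 0.04], [0, 0, 0]],
  [[0, 0, 0.07], [0, 0, 0]],
  [[0, 0, 0.03], [0, 0, 0]],
])

```text
time_s: 30.5
ee_pos: [454.1, 312.6, 98.8]
ee_rot: [-179.8, -0.2, 163.9]
force: [-0.1, -0.3, 0.1]
gripper_width: 91.2
gripper_force: 0.0
```

Request:
send_rows([
  [[0, 0, 0], [0, 0, 0]],
  [[0, 0, 0], [0, 0, 0]],
  [[0, 0, 0], [0, 0, 0]],
  [[0, 0, 0], [0, 0, 0]],
])

```text
time_s: 30.9
ee_pos: [457.5, 313.3, 102.2]
ee_rot: [179.9, 0.1, 164.0]
force: [-0.3, 0.6, 1.0]
gripper_width: 91.5
gripper_force: 0.0
```

```bash
python3 go.py 457.3 313.4 25 163.8
```

```text
t 30.9 pose [457.5 313.3 102.2] 164.0 F [-0.3  0.6  1. ] w 91.5
turn tool z 0.005 then shift [3.000e-04 1.000e-04 1.544e-01] xy norm 0.0
```

Request:
send_rows([
  [[0, 0, 0.04], [0, 0, 0]],
  [[0, 0, 0.06], [0, 0, 0]],
  [[0, 0, 0.03], [0, 0, 0]],
  [[0, 0, 0.015], [0, 0, 0]],
  [[0, 0, 0.007], [0, 0, 0]],
  [[0, 0, 0], [0, 0, 0]],
  [[0, 0, 0], [0, 0, 0]],
  [[0, 0, 0], [0, 0, 0]],
])

```text
time_s: 31.7
ee_pos: [457.5, 313.2, 25.8]
ee_rot: [179.9, 0.1, 164.0]
force: [0.0, 0.3, 0.1]
gripper_width: 91.3
gripper_force: 0.0
```

Request:
send_rows([
  [[0, 0, 0], [0, 0, 0]],
  [[0, 0, 0], [0, 0, 0]],
  [[0, 0, 0], [0, 0, 0]],
  [[0, 0, 0], [0, 0, 0]],
  [[0, 0, 0], [0, 0, 0]],
  [[0, 0, 0], [0, 0, 0]],
  [[0, 0, 0], [0, 0, 0]],
  [[0, 0, 0], [0, 0, 0]],
], grip=1, grip_force=25)

```text
time_s: 32.5
ee_pos: [456.9, 312.8, 24.9]
ee_rot: [-180.0, 0.0, 164.0]
force: [-0.7, -0.7, 0.1]
gripper_width: 36.1
gripper_force: 25.0
```

Request:
send_rows([
  [[0, 0, -0.02], [0, 0, 0]],
  [[0, 0, -0.05], [0, 0, 0]],
  [[0, 0, -0.08], [0, 0, 0]],
  [[0, 0, -0.08], [0, 0, -0.11]],
  [[0, 0, -0.05], [0, 0, -0.11]],
  [[0, 0, -0.02], [0, 0, -0.11]],
  [[0, 0, 0], [0, 0, -0.11]],
  [[0, 0, 0], [0, 0, 0]],
  [[0, 0, 0], [0, 0, 0]],
])

```text
time_s: 33.4
ee_pos: [456.5, 312.6, 174.9]
ee_rot: [-180.0, -0.0, 176.5]
force: [-0.7, -1.1, -2.0]
gripper_width: 36.0
gripper_force: 25.0
```

```bash
python3 go.py 625.7 -139.1 28.9 176.6
```

```text
t 33.4 pose [456.5 312.6 174.9] 176.5 F [-0.7 -1.1 -2. ] w 36.0
turn tool z -0.003 then shift [-0.3913 -0.8817  0.2919] xy norm 0.965
```

Request:
send_rows([
  [[-0.015, -0.034, 0], [0, 0, 0]],
  [[-0.0301, -0.0678, 0], [0, 0, 0]],
  [[-0.0301, -0.0678, 0], [0, 0, 0]],
  [[-0.0301, -0.0678, 0], [0, 0, 0]],
  [[-0.0301, -0.0678, 0], [0, 0, 0]],
  [[-0.0301, -0.0678, 0], [0, 0, 0]],
  [[-0.0301, -0.0678, 0], [0, 0, 0]],
  [[-0.0301, -0.0678, 0], [0, 0, 0]],
  [[-0.0301, -0.0678, 0], [0, 0, 0]],
  [[-0.0301, -0.0678, 0], [0, 0, 0]],
])

```text
time_s: 34.4
ee_pos: [580.3, -18.7, 174.4]
ee_rot: [180.0, -0.1, 176.5]
force: [-0.1, 0.3, -2.7]
gripper_width: 36.0
gripper_force: 25.0
```

Request:
send_rows([
  [[-0.0301, -0.0678, 0], [0, 0, 0]],
  [[-0.0301, -0.0678, 0], [0, 0, 0]],
  [[-0.0301, -0.0678, 0], [0, 0, 0]],
  [[-0.015, -0.034, 0], [0, 0, 0]],
  [[0, 0, 0.05], [0, 0, 0]],
  [[0, 0, 0.07], [0, 0, 0]],
  [[0, 0, 0.04], [0, 0, 0]],
  [[0, 0, 0], [0, 0, 0]],
  [[0, 0, 0], [0, 0, 0]],
  [[0, 0, 0], [0, 0, 0]],
])

```text
time_s: 35.4
ee_pos: [626.9, -138.8, 96.6]
ee_rot: [-180.0, 0.2, 176.6]
force: [-0.8, -0.2, -2.0]
gripper_width: 35.7
gripper_force: 25.0
```

```bash
python3 go.py 625.7 -139.1 28.9 176.6; python3 - <<'E'
from workcell import *
import cv2
im=grab_frame('scene')[:,:,::-1]
cv2.imwrite('pics/b_scene.png',cv2.resize(im[110:350,100:420],None,fx=2.4,fy=2.4,interpolation=cv2.INTER_CUBIC))
E
```

```text
t 35.4 pose [ 626.9 -138.8   96.6] 176.6 F [-0.8 -0.2 -2. ] w 35.7
turn tool z -0.001 then shift [ 0.0024 -0.0008  0.1354] xy norm 0.002
```

View pics/b_scene.png

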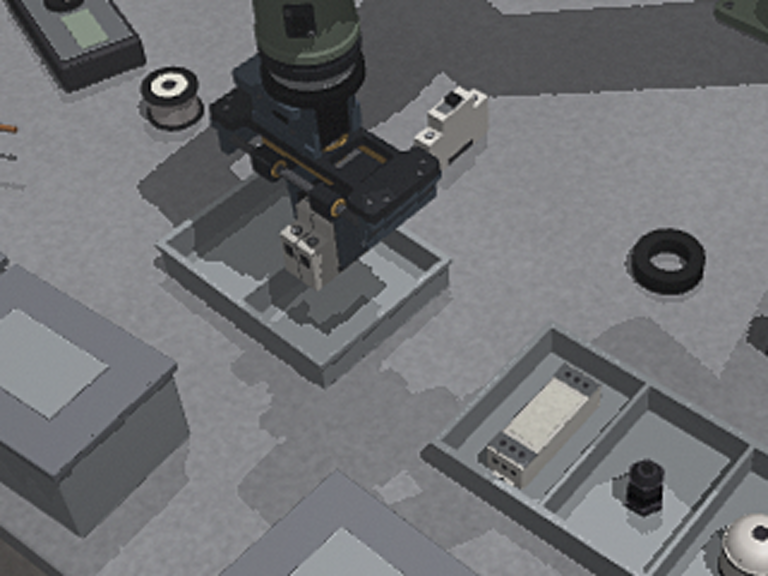

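The LED driver and the small gland stand properly in tray3. The 2P breaker hangs level over tray2's near compartment at crop pixel (315,255). I lower it.

Request:
send_rows([
  [[0.001, 0, 0.04], [0, 0, 0]],
  [[0, 0, 0.04], [0, 0, 0]],
  [[0, 0, 0.02], [0, 0, 0]],
  [[0, 0, 0.015], [0, 0, 0]],
  [[0, 0, 0.01], [0, 0, 0]],
  [[0, 0, 0.004], [0, 0, 0]],
  [[0, 0, 0], [0, 0, 0]],
  [[0, 0, 0], [0, 0, 0]],
  [[0, 0, 0], [0, 0, 0]],
])

```text
time_s: 36.35
ee_pos: [625.7, -138.9, 31.0]
ee_rot: [-180.0, 0.1, 176.6]
force: [-0.5, -0.4, -2.0]
gripper_width: 35.9
gripper_force: 25.0
```

Request:
send_rows([
  [[0, 0, 0.002], [0, 0, 0]],
  [[0, 0, 0], [0, 0, 0]],
  [[0, 0, 0], [0, 0, 0]],
])

```text
time_s: 36.65
ee_pos: [625.3, -138.8, 29.5]
ee_rot: [-180.0, 0.0, 176.6]
force: [0.2, -0.4, -2.1]
gripper_width: 35.9
gripper_force: 25.0
```

Request:
send_rows([
  [[0, 0, 0.001], [0, 0, 0]],
  [[0, 0, 0], [0, 0, 0]],
  [[0, 0, 0], [0, 0, 0]],
])

```text
time_s: 36.95
ee_pos: [625.3, -138.9, 29.0]
ee_rot: [-180.0, 0.0, 176.6]
force: [0.9, -0.1, -1.6]
gripper_width: 36.3
gripper_force: 25.0
```

Request:
send_rows([
  [[0, 0, 0.0005], [0, 0, 0]],
  [[0, 0, 0], [0, 0, 0]],
  [[0, 0, 0], [0, 0, 0]],
])

```text
time_s: 37.25
ee_pos: [625.3, -138.9, 28.9]
ee_rot: [-180.0, 0.0, 176.6]
force: [-0.7, 0.3, -0.3]
gripper_width: 36.1
gripper_force: 25.0
```

Request:
send_rows([
  [[0, 0, 0.0005], [0, 0, 0]],
  [[0, 0, 0], [0, 0, 0]],
  [[0, 0, 0], [0, 0, 0]],
])

```text
time_s: 37.55
ee_pos: [625.3, -138.8, 28.9]
ee_rot: [-180.0, 0.0, 176.6]
force: [-2.0, -0.4, 4.6]
gripper_width: 35.7
gripper_force: 25.0
```

Request:
send_rows([
  [[0, 0, 0], [0, 0, 0]],
  [[0, 0, 0], [0, 0, 0]],
  [[0, 0, 0], [0, 0, 0]],
  [[0, 0, -0.01], [0, 0, 0]],
  [[0, 0, -0.04], [0, 0, 0]],
  [[0, 0, -0.08], [0, 0, 0]],
  [[0, 0, -0.08], [0, 0, 0]],
  [[0, 0, -0.08], [0, 0, 0]],
  [[0, 0, 0], [0, 0, 0.2738]],
  [[0, 0, 0], [0, 0, 0.2738]],
], grip=0.45)

```text
time_s: 38.55
ee_pos: [626.2, -139.0, 175.9]
ee_rot: [180.0, 0.3, 160.6]
force: [-0.4, -0.6, -0.4]
gripper_width: 50.0
gripper_force: 0.0
```

Request:
send_rows([
  [[0, 0, 0], [0, 0, 0.2738]],
  [[0, 0, 0], [0, 0, 0.2738]],
  [[0, 0, 0], [0, 0, 0.2738]],
  [[0, 0, 0], [0, 0, 0.2738]],
  [[0, 0, 0], [0, 0, 0.2738]],
  [[0, 0, 0], [0, 0, 0.2738]],
  [[0, 0, 0], [0, 0, 0.2738]],
  [[0, 0, 0], [0, 0, 0.2738]],
  [[0, 0, 0], [0, 0, 0.2738]],
  [[0, 0, 0], [0, 0, 0.2738]],
], grip=0)

```text
time_s: 39.55
ee_pos: [625.3, -138.9, 173.7]
ee_rot: [180.0, 0.0, 82.1]
force: [-0.1, -0.1, 0.7]
gripper_width: 91.0
gripper_force: 0.0
```

```bash
python3 go.py 433.1 194.9 33 82.5
```

```text
t 39.55 pose [ 625.3 -138.9  173.7] 82.1 F [-0.1 -0.1  0.7] w 91.0
turn tool z -0.013 then shift [ 0.6116 -0.4683  0.2815] xy norm 0.77
```

Request:
send_rows([
  [[0.0306, -0.0234, 0], [0, 0, 0]],
  [[0.0612, -0.0468, 0], [0, 0, 0]],
  [[0.0612, -0.0468, 0], [0, 0, 0]],
  [[0.0612, -0.0468, 0], [0, 0, 0]],
  [[0.0612, -0.0468, 0], [0, 0, 0]],
  [[0.0612, -0.0468, 0], [0, 0, 0]],
  [[0.0612, -0.0468, 0], [0, 0, 0]],
  [[0.0612, -0.0468, 0], [0, 0, 0]],
  [[0.0612, -0.0468, 0], [0, 0, 0]],
  [[0.0612, -0.0468, 0], [0, 0, 0]],
])

```text
time_s: 40.55
ee_pos: [442.3, 179.8, 173.9]
ee_rot: [179.9, -0.0, 82.4]
force: [1.0, 1.2, 0.8]
gripper_width: 91.0
gripper_force: 0.0
```

Request:
send_rows([
  [[0.0306, -0.0234, 0], [0, 0, 0]],
  [[0, 0, 0.04], [0, 0, 0]],
  [[0, 0, 0.06], [0, 0, 0]],
  [[0, 0, 0.04], [0, 0, 0]],
  [[0, 0, 0], [0, 0, 0]],
  [[0, 0, 0], [0, 0, 0]],
  [[0, 0, 0], [0, 0, 0]],
  [[0, 0, 0], [0, 0, 0]],
])

```text
time_s: 41.35
ee_pos: [434.4, 195.5, 104.6]
ee_rot: [179.9, -0.1, 82.4]
force: [0.8, -0.6, 0.0]
gripper_width: 91.4
gripper_force: 0.0
```

```bash
python3 go.py 433.1 194.9 33 82.5
```

```text
t 41.35 pose [434.4 195.5 104.6] 82.4 F [ 0.8 -0.6  0. ] w 91.4
turn tool z -0.002 then shift [-0.0016 -0.0025  0.1433] xy norm 0.003
```

Request:
send_rows([
  [[0, -0.001, 0.04], [0, 0, 0]],
  [[0, 0, 0.05], [0, 0, 0]],
  [[0, 0, 0.03], [0, 0, 0]],
  [[0, 0, 0.015], [0, 0, 0]],
  [[0, 0, 0.006], [0, 0, 0]],
  [[0, 0, 0], [0, 0, 0]],
  [[0, 0, 0], [0, 0, 0]],
  [[0, 0, 0], [0, 0, 0]],
  [[0, 0, 0], [0, 0, 0]],
])

```text
time_s: 42.25
ee_pos: [433.4, 195.5, 33.4]
ee_rot: [179.9, -0.0, 82.4]
force: [1.2, 0.8, -0.5]
gripper_width: 91.2
gripper_force: 0.0
```

Request:
send_rows([
  [[0, 0, 0], [0, 0, 0]],
  [[0, 0, 0], [0, 0, 0]],
  [[0, 0, 0], [0, 0, 0]],
  [[0, 0, 0], [0, 0, 0]],
  [[0, 0, 0], [0, 0, 0]],
  [[0, 0, 0], [0, 0, 0]],
  [[0, 0, 0], [0, 0, 0]],
  [[0, 0, 0], [0, 0, 0]],
], grip=1, grip_force=15)

```text
time_s: 43.05
ee_pos: [433.0, 195.3, 32.9]
ee_rot: [-180.0, 0.0, 82.5]
force: [-0.6, 0.4, 1.0]
gripper_width: 46.2
gripper_force: 15.0
```

Held on the flats (46.2 mm). Lift.

Request:
send_rows([
  [[0, 0, -0.02], [0, 0, 0]],
  [[0, 0, -0.05], [0, 0, 0]],
  [[0, 0, -0.08], [0, 0, 0]],
  [[0, 0, -0.08], [0, 0, 0]],
  [[0, 0, -0.05], [0, 0, -0.143]],
  [[0, 0, 0], [0, 0, 0]],
  [[0, 0, 0], [0, 0, 0]],
  [[0, 0, 0], [0, 0, 0]],
])

```text
time_s: 43.85
ee_pos: [432.0, 194.9, 171.7]
ee_rot: [-179.9, 0.1, 86.5]
force: [0.2, -0.6, -0.6]
gripper_width: 46.0
gripper_force: 15.0
```

```bash
python3 go.py 619.9 -236.9 36.9 86.6
```

```text
t 43.85 pose [432.  194.9 171.7] 86.5 F [ 0.2 -0.6 -0.6] w 46.0
turn tool z -0.003 then shift [-0.8397  0.4264  0.2696] xy norm 0.942
```

Request:
send_rows([
  [[-0.035, 0.0178, 0], [0, 0, 0]],
  [[-0.07, 0.0355, 0], [0, 0, 0]],
  [[-0.07, 0.0355, 0], [0, 0, 0]],
  [[-0.07, 0.0355, 0], [0, 0, 0]],
  [[-0.07, 0.0355, 0], [0, 0, 0]],
  [[-0.07, 0.0355, 0], [0, 0, 0]],
  [[-0.07, 0.0355, 0], [0, 0, 0]],
  [[-0.07, 0.0355, 0], [0, 0, 0]],
  [[-0.07, 0.0355, 0], [0, 0, 0]],
  [[-0.07, 0.0355, 0], [0, 0, 0]],
])

```text
time_s: 44.85
ee_pos: [580.9, -148.1, 170.8]
ee_rot: [-179.8, -0.1, 86.5]
force: [0.7, 0.4, -1.1]
gripper_width: 46.1
gripper_force: 15.0
```

Request:
send_rows([
  [[-0.07, 0.0355, 0], [0, 0, 0]],
  [[-0.07, 0.0355, 0], [0, 0, 0]],
  [[-0.035, 0.0178, 0], [0, 0, 0]],
  [[0, 0, 0.05], [0, 0, 0]],
  [[0, 0, 0.06], [0, 0, 0]],
  [[0, 0, 0.04], [0, 0, 0]],
  [[0, 0, 0], [0, 0, 0]],
  [[0, 0, 0], [0, 0, 0]],
  [[0, 0, 0], [0, 0, 0]],
  [[0, 0, 0], [0, 0, 0]],
])

```text
time_s: 45.85
ee_pos: [621.2, -237.0, 99.3]
ee_rot: [179.9, 0.0, 86.5]
force: [-0.3, 0.0, -0.8]
gripper_width: 45.9
gripper_force: 15.0
```

```bash
python3 go.py 619.9 -236.9 36.9 86.6
```

```text
t 45.85 pose [ 621.2 -237.    99.3] 86.5 F [-0.3  0.  -0.8] w 45.9
turn tool z -0.002 then shift [-0.     -0.0025  0.1248] xy norm 0.003
```

Request:
send_rows([
  [[0, -0.001, 0.04], [0, 0, 0]],
  [[0, 0, 0.04], [0, 0, 0]],
  [[0, 0, 0.02], [0, 0, 0]],
  [[0, 0, 0.01], [0, 0, 0]],
  [[0, 0, 0.006], [0, 0, 0]],
  [[0, 0, 0.003], [0, 0, 0]],
  [[0, 0, 0], [0, 0, 0]],
  [[0, 0, 0], [0, 0, 0]],
  [[0, 0, 0], [0, 0, 0]],
  [[0, 0, 0], [0, 0, 0]],
])

```text
time_s: 46.85
ee_pos: [620.1, -236.8, 38.8]
ee_rot: [180.0, 0.0, 86.5]
force: [-0.4, -1.2, -0.5]
gripper_width: 46.1
gripper_force: 15.0
```

Request:
send_rows([
  [[0, 0, 0.001], [0, 0, 0]],
  [[0, 0, 0], [0, 0, 0]],
  [[0, 0, 0], [0, 0, 0]],
])

```text
time_s: 47.15
ee_pos: [619.9, -236.7, 37.9]
ee_rot: [-180.0, 0.0, 86.5]
force: [0.1, -0.9, -0.8]
gripper_width: 45.9
gripper_force: 15.0
```

Request:
send_rows([
  [[0, 0, 0.001], [0, 0, 0]],
  [[0, 0, 0], [0, 0, 0]],
  [[0, 0, 0], [0, 0, 0]],
])

```text
time_s: 47.45
ee_pos: [619.9, -236.7, 37.4]
ee_rot: [-180.0, 0.0, 86.5]
force: [-0.5, -0.1, -0.5]
gripper_width: 45.9
gripper_force: 15.0
```

Request:
send_rows([
  [[0, 0, 0.001], [0, 0, 0]],
  [[0, 0, 0], [0, 0, 0]],
  [[0, 0, 0], [0, 0, 0]],
])

```text
time_s: 47.75
ee_pos: [619.9, -236.7, 36.9]
ee_rot: [-180.0, 0.0, 86.5]
force: [-0.1, -0.4, -0.6]
gripper_width: 45.6
gripper_force: 15.0
```

Request:
send_rows([
  [[0, 0, 0.0005], [0, 0, 0]],
  [[0, 0, 0], [0, 0, 0]],
  [[0, 0, 0], [0, 0, 0]],
])

```text
time_s: 48.05
ee_pos: [619.9, -236.7, 36.9]
ee_rot: [180.0, 0.0, 86.5]
force: [-1.1, 0.1, 1.3]
gripper_width: 45.8
gripper_force: 15.0
```

Contact. Release, rise, draw back and check.

Request:
send_rows([
  [[0, 0, 0], [0, 0, 0]],
  [[0, 0, 0], [0, 0, 0]],
  [[0, 0, 0], [0, 0, 0]],
  [[0, 0, -0.02], [0, 0, 0]],
  [[0, 0, -0.06], [0, 0, 0]],
  [[0, 0, -0.08], [0, 0, 0]],
  [[0, 0, -0.08], [0, 0, 0]],
  [[0, 0, -0.08], [0, 0, 0]],
  [[0, 0, -0.08], [0, 0, 0]],
  [[0, -0.06, 0], [0, 0, 0]],
], grip=0.18)

```text
time_s: 49.05
ee_pos: [595.2, -236.3, 244.2]
ee_rot: [179.1, 0.3, 86.6]
force: [0.1, -0.8, 0.5]
gripper_width: 74.9
gripper_force: 0.0
```

Request:
send_rows([
  [[0, -0.08, 0], [0, 0, 0]],
  [[0, -0.08, 0], [0, 0, 0]],
  [[0, -0.08, 0], [0, 0, 0]],
  [[0, -0.06, 0], [0, 0, 0]],
  [[0, 0, 0], [0, 0, 0]],
  [[0, 0, 0], [0, 0, 0]],
  [[0, 0, 0], [0, 0, 0]],
])

```text
time_s: 49.75
ee_pos: [441.4, -226.2, 237.3]
ee_rot: [179.9, 0.0, 86.6]
force: [0.5, -0.2, -0.1]
gripper_width: 74.9
gripper_force: 0.0
```

```bash
python3 - <<'E'
from workcell import *
import cv2
im=grab_frame('scene')[:,:,::-1]
cv2.imwrite('pics/end_scene.png',cv2.resize(im[110:410,90:490],None,fx=2,fy=2,interpolation=cv2.INTER_CUBIC))
im=grab_frame('top')[:,:,::-1]
cv2.imwrite('pics/end_top.png',cv2.resize(im[140:320,160:460],None,fx=2.6,fy=2.6,interpolation=cv2.INTER_CUBIC))
E
```

```text
(no output)
```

View pics/end_scene.png

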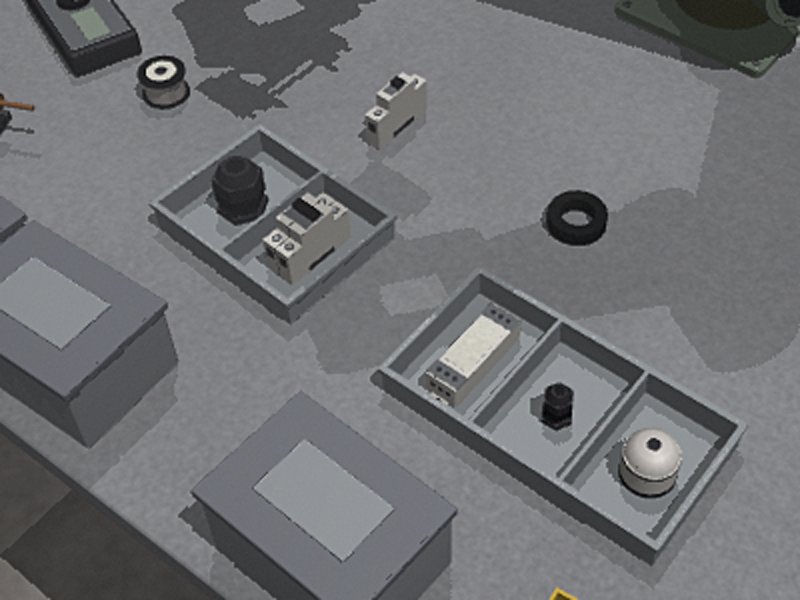

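View pics/end_top.png

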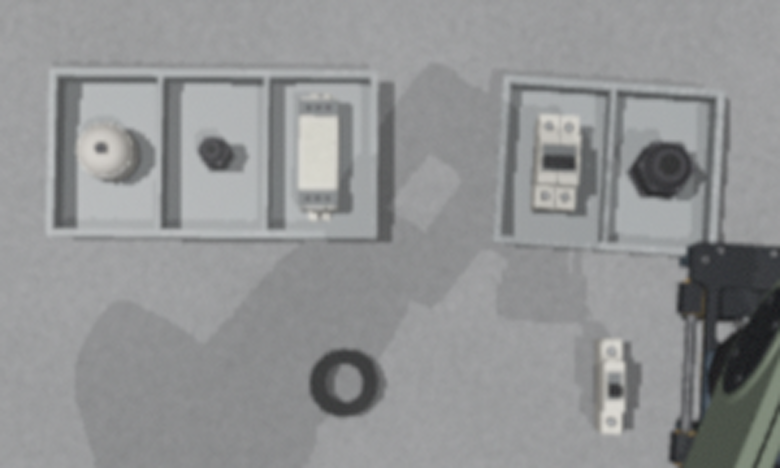

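All five parts stand upright, each flat in its own compartment. In the top crop they are at LED driver (318,155), small gland (215,153), photocell (108,150), 2P (557,160) and large gland (662,168). The single-pole breaker is still at its place (612,387), and the gripper is clear.

```bash
python3 -c "
from workcell import *
print(job_done())"
```

```text
the job is handed in; nothing more can be done
None
```

Both kits are made up and the job is handed in at about 50 s on the clock: all five parts stand upright in their own compartments, and the single-pole breaker was left where it stood.

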